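Clamp a lidded loaf tin in the bakery's ratchet press

TASK

Slide the lidded loaf tin along the bench into the green screw press, lengthwise between the guides until it is fully home against the end stop. Then swing the press's red-handled ratchet wrench back and forth, clockwise to tighten and slipping freely back, until the pressing plate clamps the lid firmly; let go of everything and leave the other things on the bench undisturbed.

Things in the scene. Friction and masses are not known exactly. Their poses are not given: they have to be found in the camera images.
- press: green steel press fixed to the bench. Origin on the bench under the vertical screw axis. The tin enters at its +y side and travels along its -y. Posts 26 (x) x 50 mm at x +-77 mm on 8 mm high feet (|x| 64 to 114, |y| to 45 mm); beam 180 x 50 mm at z 125 to 165 mm; round ratchet head, radius 42 mm, on it up to z 200 mm. The wrench is mounted on that head.
- stop_face (a point): foot of the steel end stop (30 mm high) in the press, at press y = -80 mm, where the tin's leading end must come to rest. Steel guides 20 mm high leave 78 mm (press x +-39 mm) from there to press y +20 mm, then flare open until y +50 mm.
- tin: closed loaf tin, dark steel, bright lid, loose: 66 mm wide (x), 180 mm long (y), 60 mm high, about 0.8 kg (friction up to 6 N). Origin: centre of its underside. Home, at the stop, its origin is at press x 0, y +10 mm, its y axis along the press's y, and its rear 75 mm stand out in front of the beam. Grip it across its width near the rear end, or push its rear end.
- wrench (a joint): angle (rad) of the ratchet wrench on the screw axis; it grows clockwise seen from above. At 0 the handle points along the press's +x, at h to (cos h, -sin h) there. Hard stops at -0.5 and +0.5. Growing drives the screw (0.5 N m, 3.5 N at the grip); falling slips back freely (under 0.25 N m); up to 0.2 rad of the next drive stroke is lost. Stays where left.
- wrench_grip (a point): middle of the red handle grip of the wrench, 147 mm from the screw axis, 182 mm above the bench. The grip is a level bar 22 mm wide, 20 mm high (z 172 to 192 mm), reaching from 100 to 190 mm from the axis; nothing of the press is below it there. It can be pinched, or trapped loosely between open fingers, from above.
- screw (a joint): angle (rad) of the press screw, growing as it is tightened (clockwise); start 0 to 0.5, end stop 3.0. Only the wrench turns it and it never goes back, so the tin must be home first. The plate sinks 10 mm per rad, touches the tin's lid at about 2.2, then presses by a spring, about 2 N per 0.1 rad; firmly clamped from 2.5; reaching the end stop is fine.
- plate_face (a point): centre of the underside of the steel pressing plate, 58 x 80 mm, on the screw axis under the beam. 82 mm above the bench with the screw at 0, 60 mm when it touches the tin's lid.
- plate: the pressing plate itself; its frame is parallel to the press's.
- bottle: tall amber syrup bottle, radius 33 mm, 260 mm high, standing on the bench on one side of the wrench handle's swing (which side varies); it limits the swing of a hand there. Origin at the centre of its foot. Leave it.
- jar: low glass jar, radius 36 mm, 100 mm high, on the other side of the handle's swing, lower than the handle. Origin at the centre of its foot. Leave it.
- bowl: steel bowl, radius 75 mm, 70 mm high; origin under its centre. Leave it.
- jug: clear mug-shaped measuring jug, radius 50 mm, 130 mm high, handle to its +y; origin under its centre. Leave it.
- scraper: dough scraper lying flat, 75 x 120 mm, 20 mm high; origin under its centre. Leave it.
- spare_tin: open empty loaf tin, 180 mm (its x) x 80 mm, 60 mm high; origin under its centre. Leave it.
- brush: pastry brush 200 mm long lying along its x; origin under its middle. Leave it.
Not all that is in view belongs to the job. What is shaped like the tin but yellow is not meant.

How it is judged (in metres and radians):
On the way, in this order (a step that is already met when the one before it is completed fails the run):
1. the tin is fully home in the press, upright between the guides, before the plate presses on it (y of tin in the frame of press between 0.002 and 0.016 m and x of tin in the frame of press between -0.012 and 0.012 m and angle between the y axis of tin and the y axis of press, either way round below 0.12 rad and angle between tin's own z axis and vertical below 0.06 rad and height (world z) of tin below 0.006 m and contact force between plate and tin below 1 N), for 0.2 s.
2. the plate clamps the lid firmly (y of tin in the frame of press between 0.002 and 0.016 m and x of tin in the frame of press between -0.012 and 0.012 m and angle between the y axis of tin and the y axis of press, either way round below 0.12 rad and angle between tin's own z axis and vertical below 0.06 rad and height (world z) of tin below 0.006 m and contact force between plate and tin above 6 N and value of joint screw above 2.3 rad), for 0.2 s.
At the end, for the whole second after the job is handed in: the tin stands flat at the end stop (within 6 to 8 mm along, 12 mm across, 0.12 rad), the screw is past 2.3 rad and the plate presses the lid with more than 6 N, all at rest (all of step 2 and linear speed of tin below 0.01 m/s and velocity of joint screw below 0.05 rad/s); the robot touches nothing.
It fails at once if one of the bystanders (bottle, jar) is pushed more than 30 mm or tipped over (distance of any of bottle, jar from where it was at the start of the episode above 0.03 m or angle between any of bottle, jar's own z axis and vertical above 0.5 rad).
It fails at once if one of the bystanders (bowl, jug, scraper, spare tin, brush) is pushed more than 30 mm or tipped over (distance of any of bowl, jug, scraper, spare_tin, brush from where it was at the start of the episode above 0.03 m or angle between any of bowl, jug, scraper, spare_tin, brush's own z axis and vertical above 0.5 rad).
It also fails if it takes over 72 s, if anything falls off the work surface, if the arm or the gripper's body presses on something with over 40 N, if the wrist force passes 120 N, or if a joint passes its speed limit or range.

ROBOT

A 6-joint arm with a two-finger parallel gripper is mounted at the origin on the work surface. World frame = base frame: x ahead of the robot, y to its left, z up, the work surface at z = 0. Lengths are in m, angles in degrees, forces in N, time in s.
With the tool pointing down it reaches from about 0.325 to 0.9 m from the base axis. Payload 3.5 kg.
Tool frame: the origin (TCP) lies between the finger pads; the fingertips stand 11 mm ahead of it and the grasp point (between the pads) lies 8 mm behind it; x points along the fingers, y is the direction in which the jaws open and shut, and the axes are right-handed (so a half turn about x gives the same grasp; the last joint's range is limited). The gripper opens to 85 mm and grips with 20 to 120 N. Pads are 22 mm wide; open, the fingers measure 114 mm over their backs; the gripper's body (76 mm by 85 mm) begins 54 mm behind the grasp point. The pads swing forward as they close: fully open they stand 13 mm farther back than shut.
Start: joints at [62.028, 15.837, -1.513, 72.651, 0, 84.076], TCP at [0.235, 0.579, 0.242] pointing down, gripper open.
Joint ranges: [-178.77, 178.77], [-48.84, 107.48], [-61.69, 71.31], [-111.58, 123.2], [-90, 87.43], [-180, 180]. Speed limits (degrees/s): [147.25, 147.25, 180, 180, 180, 180].

INTERFACE

Orientations are given as a 3x3 rotation matrix whose columns are the frame's x, y, z axes.
In Python, from cell import readout, grab_frame, calibration, ctrl, find_in, tip_of gives the robot as it stands. The module is installed in compiled form; this text tells all that it offers.
- The arm moves only by the tool apply_moves, never from a script. Its argument "targets" is a list of rows, each a list of 6 numbers: the shift along the tool's x, y, z scaled (see below), then the turn, a rotation vector about the tool's x, y, z scaled (see below). In form: [[x, y, z, wx, wy, wz], ...]. A call has 1 to 12 rows; each row is the pose to reach, as a shift and turn from the pose commanded when the call began, along the tool's axes at that moment; what a row does not reach only later rows make up. The controller multiplies each number of a shift by 0.3 m and each number of a turn by 90 degrees. A row lasts 1/8 s, in which the tool goes at most 62.5 mm and 10.7 degrees, less where a joint would pass 70% of its speed; a pose out of reach is approached as far as the arm can. A call with a number of a shift or a turn outside -1 to 1 is refused whole. A call with a gripper value outside its range is refused whole. "jaw" is the closure, from -1 (fully open) to 1 (shut), set as the call begins (left out, the last holds). The fingers move at their own pace and stop on an object; the grip force is fixed at half the most. Time passes only in rows, so rows that repeat a pose let the fingers close. It gives the time, the measured TCP pose, the force and the opening at its end, in the units of the state.
- readout.observe(): the state, without advancing time (a new reading comes with each control period).
- grab_frame(name): name is "scene" or "top"; returns the picture (384x512x3 uint8, red, green, blue); there is no depth.
- calibration(name): a dict with "fx", "fy", "cx", "cy" (pixels), "extrinsics" (4x4, takes a point from camera to world coordinates). Camera axes: x right, y down, z forward; pixel columns grow to the right and rows downward; lengths in m; the calibration is good to about 2 mm. A picture is of the moment at which its call begins. calibration takes no time and is no camera call.
- ctrl.close_job(): hands the job in, once; it reports no verdict.
Trained networks look in the newest picture that a camera, given by its name, has taken for a name from the list of things; names that differ only in an ending like _2 or _b are one class to them, and where a whole thing is asked for, a point or a joint stands for the part that bears it (a point fixed in the world has none). Each returns a list of dicts, best first, with "p" (0 to 1); they miss things now and then, are a little off and sometimes report something else, mostly with a low value. They report only what shows in the picture. A call takes as long as a camera call. They do not tell look-alikes from the thing itself.
- find_in(camera, name): "box" ([left, top, width, height] in pixels, round what is visible of it).
- tip_of(camera, name): "location" ([column, row] in pixels: a listed point, or the origin of a listed thing).
The state is a dict: "t": time; "joint_pos": joint angles; "qd": joint speeds; "tau": joint torques, N m; "position": TCP position; "eef_rot": TCP orientation; "contact_force": force on the tool from outside, world axes, zero at the start; "wrist_torque": the same for the moment, N m; "opening": opening from 0.0 (shut) to 1.0 (fully open).
Only numpy, scipy, OpenCV 4.12 (cv2) and the standard library are available. Lean on these libraries where they do the work, as an engineer would, in place of code of your own. Each camera call takes 0.05 s, during which the arm holds its last target. There are 200 camera calls.

## Working session

There is one attempt and no reset: what is moved stays moved. The work goes in short steps, Python scripts to look and compute and a tool call to move; the robot and the scene stay as the last step left them, time stands still between calls to the robot, and variables do not carry over. Pictures are saved under pics/ and viewed, about 8 in all and at most 12, crops included, and the job is handed in when it is done.

Besides the shell and the picture viewer there is one more tool, called as a command line: name --pt "numbers of a row" for each row, then --argument value for the rest. apply_moves: Moves the arm, as the interface text tells. Its arguments: {"type":"object","properties":{"targets":{"type":"array"},"jaw":{"type":"number"}},"required":["targets"]}

```bash
mkdir -p pics; cat > h.py <<'E'
import numpy as np, cv2
from cell import readout, grab_frame, calibration, ctrl, find_in, tip_of
def ray(cam,px,z):
    c=calibration(cam);E=np.array(c["extrinsics"])
    d=E[:3,:3]@np.array([(px[0]-c["cx"])/c["fx"],(px[1]-c["cy"])/c["fy"],1])
    return E[:3,3]+d*(z-E[2,3])/d[2]
def proj(cam,p):
    c=calibration(cam);E=np.array(c["extrinsics"]);q=E[:3,:3].T@(np.array(p)-E[:3,3])
    return [c["fx"]*q[0]/q[2]+c["cx"],c["fy"]*q[1]/q[2]+c["cy"]]
def snap(cam,name):
    f=grab_frame(cam);cv2.imwrite(f"pics/{name}.png",f[:,:,::-1]);return f
def rel(R,p0,p1): return np.round(np.array(R).T@(np.array(p1)-np.array(p0))/0.3,3)
E
python3 - <<'E'
from h import *
np.set_printoptions(precision=3,suppress=True)
a=snap("scene","s0");b=snap("top","t0")
cv2.imwrite("pics/both.png",cv2.resize(np.hstack([a,b]),(800,300))[:,:,::-1])
s=readout.observe();print(s["t"],s["position"],s["eef_rot"],s["opening"])
for n,z in [("press",0),("stop_face",0),("tin",0),("wrench_grip",.182),("plate_face",.08),("bottle",0),("jar",0)]:
  for cam in("top","scene"):
    for r in tip_of(cam,n)[:2]: print(n,cam,round(r["p"],2),np.round(r["location"]),ray(cam,r["location"],z)[:2])
E
```

```text
0.1 [0.234 0.579 0.241] [[-0.001  0.375  0.927]
 [-0.002  0.927 -0.375]
 [-1.    -0.002 -0.   ]] 1.0037278262266576
press top 0.9 [332. 205.] [ 0.489 -0.161]
press scene 0.84 [166. 227.] [ 0.499 -0.159]
stop_face top 0.98 [353. 208.] [ 0.478 -0.243]
stop_face scene 0.76 [142. 229.] [ 0.485 -0.244]
stop_face scene 0.47 [114. 241.] [ 0.513 -0.344]
tin top 0.89 [240. 248.] [0.317 0.201]
tin top 0.84 [136. 178.] [0.595 0.625]
tin scene 0.69 [242. 179.] [0.319 0.181]
tin scene 0.67 [368. 198.] [0.575 0.633]
wrench_grip top 0.7 [359. 163.] [ 0.613 -0.233]
wrench_grip scene 0.55 [139. 225.] [ 0.639 -0.235]
plate_face top 0.57 [333. 204.] [ 0.48  -0.154]
plate_face scene 0.5 [162. 214.] [ 0.51  -0.164]
bottle top 0.62 [302. 159.] [ 0.677 -0.044]
bottle scene 0.63 [208. 252.] [ 0.655 -0.039]
jar top 0.85 [376. 177.] [ 0.604 -0.343]
jar scene 0.66 [114. 261.] [ 0.603 -0.347]
```

View pics/t0.png

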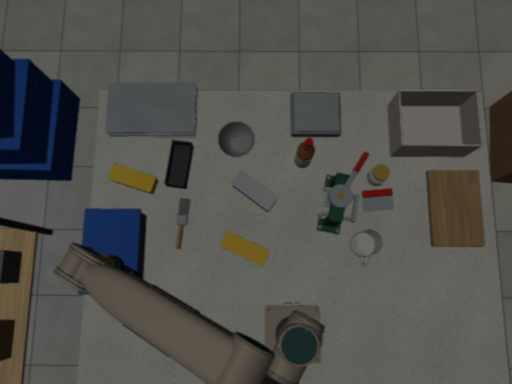

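View pics/s0.png

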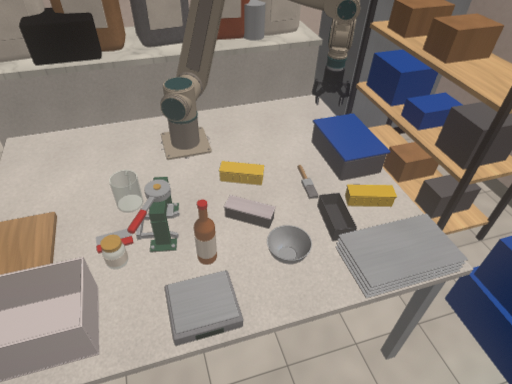

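```bash
python3 - <<'E'
from h import *
a=cv2.imread("pics/t0.png")[145:265,220:410];b=cv2.imread("pics/s0.png")[165:275,90:290]
b=cv2.resize(b,(190,105),interpolation=3)
cv2.imwrite("pics/c1.png",cv2.resize(a,(760,480),interpolation=cv2.INTER_CUBIC))
for n in["tin"]:
  for cam in("top","scene"):
    for r in find_in(cam,n): print(n,cam,round(r["p"],2),np.round(r["box"]))
    for r in tip_of(cam,n): print(n,cam,round(r["p"],2),np.round(r["location"],1))
# lid segmentation
t=cv2.imread("pics/t0.png");g=t[165:220,225:285].astype(int)
print(g[26,30],g[5,5])
hsv=cv2.cvtColor(t,cv2.COLOR_BGR2HSV)
m=(((t[:,:,0].astype(int)-t[:,:,1])>=-1)).astype(np.uint8)
print(t[191,235:275:4],t[150:160,300])
E
```

```text
tin top 0.9 [231. 169.  46.  45.]
tin top 0.89 [108. 162.  47.  34.]
tin top 0.88 [221. 235.  48.  30.]
tin top 0.17 [362. 184.  31.  29.]
tin top 0.89 [240.3 248.1]
tin top 0.84 [135.9 177.9]
tin top 0.56 [252.6 191.7]
tin scene 0.95 [225. 197.  53.  30.]
tin scene 0.75 [346. 181.  50.  26.]
tin scene 0.59 [220. 163.  44.  21.]
tin scene 0.39 [126. 182.  46.  48.]
tin scene 0.69 [241.7 178.7]
tin scene 0.67 [368.2 198.4]
tin scene 0.58 [246.6 217. ]
tin scene 0.57 [115.3 242.4]
[93 91 92] [ 96 101 101]
[[90 96 96]
 [61 65 65]
 [92 88 89]
 [90 88 88]
 [93 90 92]
 [93 91 92]
 [92 89 92]
 [93 90 93]
 [93 91 93]
 [90 95 94]] [[13 37 63]
 [16 36 63]
 [20 38 64]
 [20 37 63]
 [17 35 59]
 [12 30 52]
 [12 28 45]
 [19 31 45]
 [33 42 52]
 [46 52 59]]
```

View pics/c1.png

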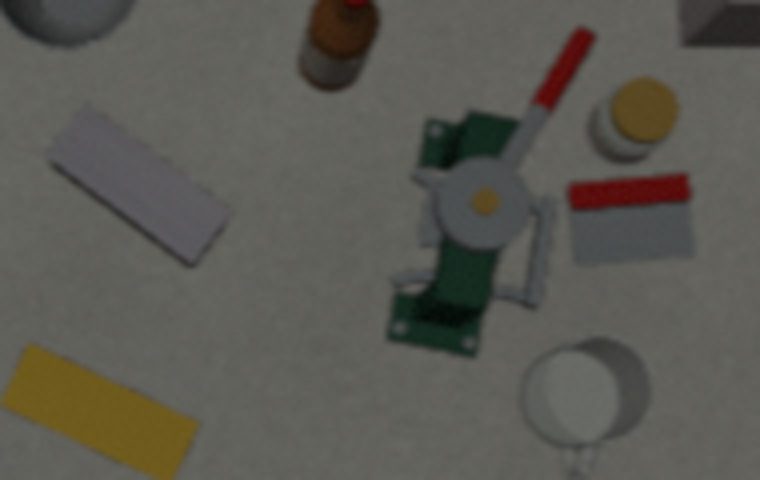

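```bash
python3 - <<'E'
from h import *
np.set_printoptions(precision=4,suppress=True)
w=lambda x,y,z:ray("top",(x/4+220-.4,y/4+145-.4),z)[:2]
def fit(M,W):
    M=np.array(M);W=np.array(W);mc,wc=M.mean(0),W.mean(0);H=(M-mc).T@(W-wc)
    th=np.arctan2(H[0,1]-H[1,0],H[0,0]+H[1,1]);R=np.array([[np.cos(th),-np.sin(th)],[np.sin(th),np.cos(th)]])
    t=wc-R@mc;print("th",np.degrees(th),"org",t,"res",(M@R.T+t-W).round(4).tolist());return th,t
L=[w(88,100,.06),w(230,210,.06),w(193,266,.06),w(48,155,.06)]
print(np.array(L)); 
fit([(.033,.09),(.033,-.09),(-.033,-.09),(-.033,.09)],L)
fit([(-.114,.045),(-.114,-.045),(.114,.045),(0,0),(-.09,.025),(-.09,-.025)],
 [w(388,340,.008),w(477,355,.008),w(430,118,.008),w(485,202,.2),w(435,298,.165),w(485,305,.165)])
print("grip",w(540,105,.182),w(588,33,.182),"bottle/jar",tip_of("top","jug")[0])
for n in("bowl","jug","bottle","jar"):
  for c in("top","scene"):
    r=tip_of(c,n)
    if r: print(n,c,ray(c,r[0]["location"],0)[:2])
E
```

```text
[[0.6169 0.1967]
 [0.5087 0.0587]
 [0.4541 0.0942]
 [0.562  0.2348]]
th -37.32747683930024 org [0.5354 0.1461] res [[-0.0007, 0.0009], [-0.0016, -0.0041], [0.0005, 0.0003], [0.0018, 0.0029]]
th -11.77310410136093 org [ 0.494  -0.1626] res [[0.002, 0.002], [-0.0021, 0.0004], [0.0025, 0.0018], [0.0019, -0.0012], [-0.0, 0.0007], [-0.0042, -0.0038]]
grip [ 0.5847 -0.2169] [ 0.6522 -0.2629] bottle/jar {'location': [361.0, 244.0], 'p': 0.64}
bowl top [0.7322 0.2209]
bowl scene [0.7484 0.2188]
jug top [ 0.335  -0.2703]
jug scene [ 0.3508 -0.2702]
bottle top [ 0.6769 -0.0444]
bottle scene [ 0.6552 -0.0394]
jar top [ 0.6043 -0.3426]
jar scene [ 0.603  -0.3465]
```

apply_moves --pt "0 -0.12 0.2 -0.11 0 0" --pt "0 -0.24 0.4 -0.22 0 0" --pt "0 -0.3 0.6 -0.33 0 0" --pt "0 -0.34 0.8 -0.44 0 0" --pt "0 -0.34 0.9 -0.5 0 0" --pt "0 -0.34 0.9 -0.5 0 0" --jaw -1

```text
t: 2.2
position: [0.4495, 0.3818, 0.2424]
eef_rot: [[0.001, -0.386, 0.923], [0.0, 0.923, 0.386], [-1.0, -0.0, 0.001]]
contact_force: [-0.8, 0.9, -0.7]
opening: 1.001
```

```bash
cat >> h.py <<'E'
def go(p,yaw):
    "shift/turn numbers from the present pose to TCP p, tool down, jaw axis at yaw deg"
    from scipy.spatial.transform import Rotation as Ro
    s=readout.observe();R=np.array(s["eef_rot"]);a=np.radians(yaw)
    T=np.array([[0,np.cos(a),np.sin(a)],[0,np.sin(a),-np.cos(a)],[-1,0,0]])
    print("t",s["t"],"p",np.round(s["position"],4),"j",np.round(s["joint_pos"],1),"yaw",np.degrees(np.arctan2(R[1,1],R[0,1])).round(1),"F",np.round(s["contact_force"],1),"op",round(s["opening"],3))
    print("shift",rel(R,s["position"],p),"turn",np.round(Ro.from_matrix(R.T@T).as_rotvec()/(np.pi/2),3))
def yawR(th): c,s=np.cos(np.radians(th)),np.sin(np.radians(th)); return np.array([[c,-s],[s,c]])
E
python3 - <<'E'
from h import *
g=np.array([.535,.146])+yawR(-37.3)@[0,.078]
print(g);go([*g,.12],142.7)
E
```

```text
[0.5822671  0.20804693]
t 2.2 p [0.4495 0.3818 0.2424] j [34.1 12.2 -6.1 71.6 -0.  11.4] yaw 112.7 F [-0.8  0.9 -0.7] op 1.001
shift [ 0.408 -0.705  0.185] turn [-0.334  0.001  0.   ]
```

apply_moves --pt "0.05 -0.2 0.05 -0.11 0 0" --pt "0.2 -0.4 0.1 -0.22 0 0" --pt "0.3 -0.55 0.15 -0.33 0 0" --pt "0.41 -0.705 0.185 -0.334 0 0" --pt "0.41 -0.705 0.185 -0.334 0 0" --pt "0.41 -0.705 0.185 -0.334 0 0"

```text
t: 2.95
position: [0.5795, 0.211, 0.1193]
eef_rot: [[-0.001, -0.799, 0.602], [0.001, 0.602, 0.799], [-1.0, 0.001, -0.0]]
contact_force: [-1.1, 0.2, 0.0]
opening: 1.0
```

```bash
python3 - <<'E'
from h import *
a=snap("scene","s1");b=snap("top","t1")
g=np.array([.535,.146])+yawR(-37.3)@[0,.078];go([*g,.028],142.7)
def box(img,cam,org,th,pts,col):
    for z in(0,.06) if len(pts)==4 and org[1]>0 else (.008,):
        P=[proj(cam,[*(np.array(org)+yawR(th)@p),z]) for p in pts]
        cv2.polylines(img,[np.round(np.array(P)*16).astype(int)],True,col,1,cv2.LINE_AA,4)
for im,c in((a,"scene"),(b,"top")):
    im[:]=im
out=[]
for im,c,(x0,y0,x1,y1) in((a.copy(),"scene",(90,130,290,280)),(b.copy(),"top",(220,145,420,295))):
    k=4;im=cv2.resize(im,None,fx=k,fy=k,interpolation=cv2.INTER_CUBIC)
    def L(pts,col):
        P=np.array([proj(c,p) for p in pts])*k+1.5;cv2.polylines(im,[np.round(P).astype(int)],True,col,1)
    def B(o,th,x,X,y,Y,z,col):L([[*(np.array(o)+yawR(th)@q),z] for q in((x,y),(X,y),(X,Y),(x,Y))],col)
    B((.535,.146),-37.3,-.033,.033,-.09,.09,.06,(255,0,0));B((.535,.146),-37.3,-.033,.033,-.09,.09,0,(255,0,255))
    P=(.494,-.162);t=-11.7
    B(P,t,-.114,-.064,-.045,.045,.008,(255,255,0));B(P,t,.064,.114,-.045,.045,.008,(255,255,0));B(P,t,-.09,.09,-.025,.025,.165,(0,255,255));B(P,t,-.039,.039,-.08,.02,.02,(255,128,0))
    out.append(im[y0*k:y1*k,x0*k:x1*k])
cv2.imwrite("pics/o1.png",cv2.resize(np.hstack(out),(800,300),interpolation=cv2.INTER_AREA)[:,:,::-1])
cv2.imwrite("pics/o1a.png",out[0][:,:,::-1]);cv2.imwrite("pics/o1b.png",out[1][:,:,::-1])
E
```

```text
t 3.05 p [0.58   0.2119 0.1206] j [ 14.1  20.  -11.3  58.6   0.  -39. ] yaw 143.1 F [-0.2 -0.7  0.4] op 1.0
shift [ 0.309 -0.014 -0.006] turn [0.005 0.001 0.   ]
```

View pics/o1a.png

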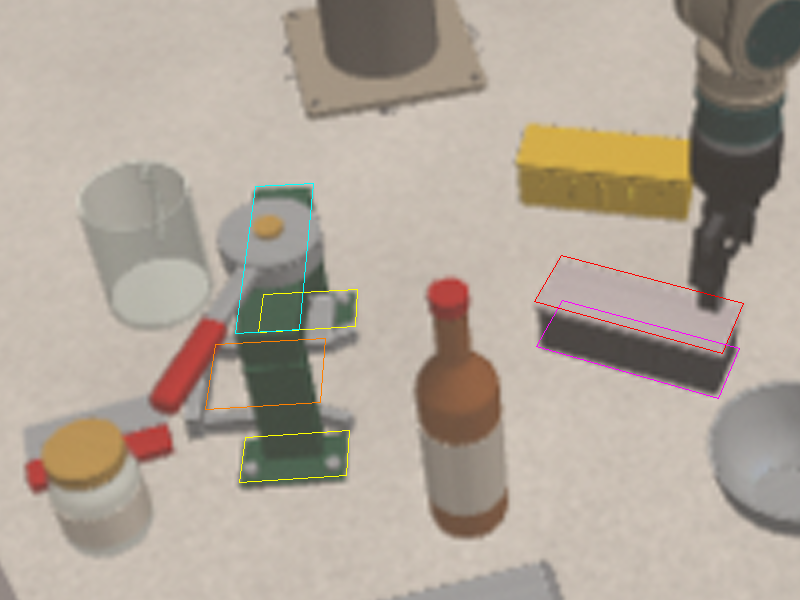

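apply_moves --pt "0.15 -0.014 -0.006 0 0 0" --pt "0.25 -0.014 -0.006 0 0 0" --pt "0.309 -0.014 -0.006 0 0 0" --pt "0.309 -0.014 -0.006 0 0 0"

```text
t: 3.55
position: [0.5814, 0.2071, 0.0262]
eef_rot: [[-0.002, -0.8, 0.601], [-0.0, 0.601, 0.8], [-1.0, 0.001, -0.001]]
contact_force: [-0.8, 0.6, 0.6]
opening: 0.998
```

apply_moves --pt "0 0 0 0 0 0" --pt "0 0 0 0 0 0" --pt "0 0 0 0 0 0" --pt "0 0 0 0 0 0" --jaw 1

```text
t: 4.05
position: [0.5839, 0.2072, 0.0286]
eef_rot: [[0.003, -0.799, 0.601], [0.002, 0.601, 0.799], [-1.0, -0.001, 0.003]]
contact_force: [-0.4, 1.9, 5.8]
opening: 0.767
```

```bash
python3 - <<'E'
from h import *
P=np.array([.496,-.161]);R=yawR(-11.7)
for y in(.278,.18,.086): go([*(P+R@[0,y]),.028],168.3)
E
```

```text
t 4.05 p [0.5839 0.2072 0.0286] j [ 13.5  25.7 -15.7  48.5   0.1 -39.5] yaw 143.0 F [-0.4  1.9  5.8] op 0.767
shift [ 0.001 -0.108 -0.319] turn [-0.281  0.002  0.001]
t 4.05 p [0.5839 0.2072 0.0286] j [ 13.5  25.7 -15.7  48.5   0.1 -39.5] yaw 143.0 F [-0.4  1.9  5.8] op 0.767
shift [ 0.    -0.248 -0.614] turn [-0.281  0.002  0.001]
t 4.05 p [0.5839 0.2072 0.0286] j [ 13.5  25.7 -15.7  48.5   0.1 -39.5] yaw 143.0 F [-0.4  1.9  5.8] op 0.767
shift [-0.001 -0.382 -0.898] turn [-0.281  0.002  0.001]
```

apply_moves --pt "0 -0.02 -0.06 -0.05 0 0" --pt "0 -0.04 -0.12 -0.1 0 0" --pt "0 -0.06 -0.18 -0.15 0 0" --pt "0 -0.08 -0.24 -0.2 0 0" --pt "0 -0.1 -0.3 -0.25 0 0" --pt "0 -0.108 -0.319 -0.281 0 0" --pt "0 -0.108 -0.319 -0.281 0 0" --pt "0 -0.108 -0.319 -0.281 0 0"

```text
t: 5.05
position: [0.5519, 0.1106, 0.0286]
eef_rot: [[0.002, -0.979, 0.202], [0.001, 0.202, 0.979], [-1.0, -0.002, 0.001]]
contact_force: [-1.8, 0.6, 9.7]
opening: 0.764
```

```bash
python3 - <<'E'
from h import *
P=np.array([.496,-.161]);R=yawR(-11.7);t=-11.7
for y in(.18,.086): go([*(P+R@[0,y]),.028],168.3)
b=snap("top","t2");a=snap("scene","s2")
out=[]
for im,c,(x0,y0,x1,y1) in((a,"scene",(130,150,280,280)),(b,"top",(250,145,400,275))):
    k=5;im=cv2.resize(im,None,fx=k,fy=k,interpolation=cv2.INTER_CUBIC)
    def B(o,th,x,X,y,Y,z,col):
        Q=np.array([proj(c,[*(np.array(o)+yawR(th)@q),z]) for q in((x,y),(X,y),(X,Y),(x,Y))])*k+2;cv2.polylines(im,[np.round(Q).astype(int)],True,col,1)
    B(P,t,-.033,.033,.11,.29,.06,(255,0,0))
    B(P,t,-.114,-.064,-.045,.045,.008,(255,255,0));B(P,t,.064,.114,-.045,.045,.008,(255,255,0));B(P,t,-.09,.09,-.025,.025,.165,(0,255,255));B(P,t,-.039,.039,-.08,.02,.02,(255,128,0))
    out.append(im[y0*k:y1*k,x0*k:x1*k])
cv2.imwrite("pics/o2.png",cv2.resize(np.vstack(out),(600,1040),interpolation=cv2.INTER_AREA)[:,:,::-1])
cv2.imwrite("pics/o2b.png",out[1][:,:,::-1])
E
```

```text
t 5.05 p [0.5519 0.1106 0.0286] j [  4.7  21.  -23.1  45.8   0.  -73.6] yaw 168.3 F [-1.8  0.6  9.7] op 0.764
shift [ 0.001 -0.001 -0.324] turn [0.    0.001 0.001]
t 5.05 p [0.5519 0.1106 0.0286] j [  4.7  21.  -23.1  45.8   0.  -73.6] yaw 168.3 F [-1.8  0.6  9.7] op 0.764
shift [ 0.001 -0.001 -0.638] turn [0.    0.001 0.001]
```

View pics/o2b.png

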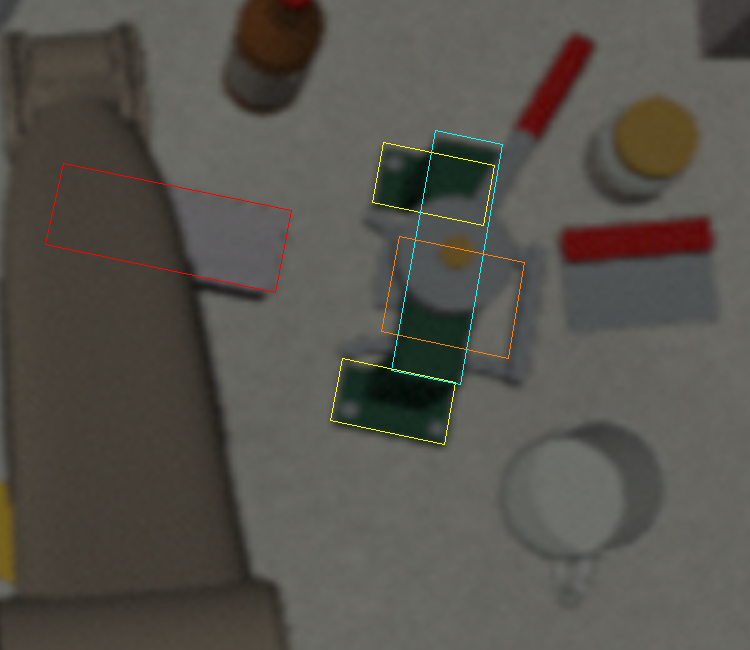

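apply_moves --pt "0 0 -0.07 0 0 0" --pt "0 0 -0.14 0 0 0" --pt "0 0 -0.21 0 0 0" --pt "0 0 -0.28 0 0 0" --pt "0 0 -0.34 0 0 0" --pt "0 0 -0.39 0 0 0" --pt "0 0 -0.42 0 0 0" --pt "0 0 -0.42 0 0 0"

```text
t: 6.15
position: [0.5272, -0.0132, 0.0286]
eef_rot: [[0.004, -0.979, 0.203], [0.001, 0.203, 0.979], [-1.0, -0.004, 0.002]]
contact_force: [0.2, 1.2, 8.5]
opening: 0.766
```

apply_moves --pt "0 0 -0.04 0 0 0" --pt "0 0 -0.08 0 0 0" --pt "0 0 -0.11 0 0 0" --pt "0 0 -0.14 0 0 0" --pt "0 0 -0.17 0 0 0" --pt "0 0 -0.185 0 0 0" --pt "0 0 -0.2 0 0 0" --pt "0 0 -0.2 0 0 0"

```text
t: 7.15
position: [0.5151, -0.071, 0.0286]
eef_rot: [[0.004, -0.979, 0.203], [0.003, 0.203, 0.979], [-1.0, -0.004, 0.003]]
contact_force: [0.7, 5.2, 8.4]
opening: 0.767
```

apply_moves --pt "0 0 -0.01 0 0 0" --pt "0 0 -0.02 0 0 0" --pt "0 0 -0.02 0 0 0"

```text
t: 7.52
position: [0.5139, -0.0766, 0.0286]
eef_rot: [[0.004, -0.979, 0.202], [0.003, 0.202, 0.979], [-1.0, -0.004, 0.004]]
contact_force: [0.6, 5.9, 7.8]
opening: 0.763
```

apply_moves --pt "0 0 -0.01 0 0 0" --pt "0 0 -0.02 0 0 0" --pt "0 0 -0.02 0 0 0"

```text
t: 7.9
position: [0.5132, -0.0779, 0.0286]
eef_rot: [[0.007, -0.98, 0.199], [0.014, 0.199, 0.98], [-1.0, -0.004, 0.015]]
contact_force: [3.4, 19.0, 9.5]
opening: 0.768
```

apply_moves --pt "0 0 0.012 0 0 0" --pt "0 0 0.012 0 0 0" --pt "0 0 0.012 0 0 0" --pt "0 0 0.012 0 0 0" --jaw -1

```text
t: 8.4
position: [0.5112, -0.0804, 0.0265]
eef_rot: [[-0.0, -0.979, 0.203], [-0.0, 0.203, 0.979], [-1.0, 0.0, -0.0]]
contact_force: [0.4, -0.3, -0.1]
opening: 0.996
```

apply_moves --pt "-0.2 0 0.02 0 0 0" --pt "-0.4 0 0.05 0 0 0" --pt "-0.6 0 0.1 0.1 0 0" --pt "-0.8 0 0.1 0.2 0 0" --pt "-0.8 0 0.1 0.3 0 0" --pt "-0.8 0 0.1 0.4 0 0" --pt "-0.8 0 0.1 0.5 0 0" --pt "-0.8 0 0.1 0.6 0 0" --pt "-0.8 0 0.1 0.6 0 0"

```text
t: 9.52
position: [0.5172, -0.0508, 0.2664]
eef_rot: [[-0.0, -0.413, 0.911], [-0.0, 0.911, 0.413], [-1.0, 0.0, -0.0]]
contact_force: [0.7, 0.3, 0.1]
opening: 0.999
```

```bash
python3 - <<'E'
from h import *
P=np.array([.495,-.164]);t=-11.5
a=snap("scene","s3");b=snap("top","t3")
go([*(P+yawR(t-20)@[.147,0]),.27],58.5)
for n,z in(("tin",0),("wrench_grip",.182),("bottle",0),("plate_face",.08),("stop_face",0)):
  for c in("scene","top"):
    for r in tip_of(c,n)[:3]:
      w=ray(c,r["location"],z)[:2]; print(n,c,round(r["p"],2),w.round(3),"press frame",(yawR(t).T@(w-P)).round(3))
k=5;im=cv2.resize(a,None,fx=k,fy=k,interpolation=cv2.INTER_CUBIC)
for y,Y,z,col in((-.08,.1,.06,(255,0,0)),(-.08,.1,0,(255,0,255)),(-.08,.02,.02,(255,128,0))):
    Q=np.array([proj("scene",[*(P+yawR(t)@q),z]) for q in((-.033,y),(.033,y),(.033,Y),(-.033,Y))])*k+2;cv2.polylines(im,[np.round(Q).astype(int)],True,col,1)
cv2.imwrite("pics/o3.png",im[165*k:280*k,95*k:250*k,::-1])
E
```

```text
t 9.625 p [ 0.5173 -0.0508  0.2664] j [-12.7   4.4 -12.3  73.3  -0.  -37.2] yaw 114.4 F [-0.2 -0.3 -0.2] op 0.995
shift [-0.012 -0.719  0.051] turn [ 0.621 -0.     0.   ]
tin scene 0.84 [ 0.501 -0.166] press frame [ 0.006 -0.   ]
tin scene 0.57 [0.323 0.167] press frame [-0.234  0.29 ]
tin scene 0.55 [0.572 0.629] press frame [-0.083  0.792]
tin top 0.69 [0.586 0.63 ] press frame [-0.069  0.796]
tin top 0.64 [0.295 0.185] press frame [-0.265  0.302]
tin top 0.55 [0.411 0.441] press frame [-0.203  0.576]
wrench_grip scene 0.77 [ 0.621 -0.232] press frame [ 0.137 -0.041]
wrench_grip top 0.94 [ 0.622 -0.237] press frame [ 0.139 -0.046]
bottle scene 0.78 [ 0.667 -0.043] press frame [0.144 0.153]
bottle top 0.88 [ 0.678 -0.047] press frame [0.156 0.151]
bottle top 0.17 [ 0.342 -0.279] press frame [-0.127 -0.143]
plate_face scene 0.67 [ 0.579 -0.166] press frame [0.083 0.014]
plate_face scene 0.5 [ 0.497 -0.165] press frame [ 0.002 -0.001]
plate_face scene 0.39 [ 0.595 -0.326] press frame [ 0.13  -0.139]
plate_face top 0.69 [ 0.588 -0.318] press frame [ 0.122 -0.132]
stop_face scene 0.7 [ 0.477 -0.241] press frame [-0.002 -0.079]
stop_face top 0.63 [ 0.482 -0.243] press frame [ 0.003 -0.08 ]
```

View pics/o3.png

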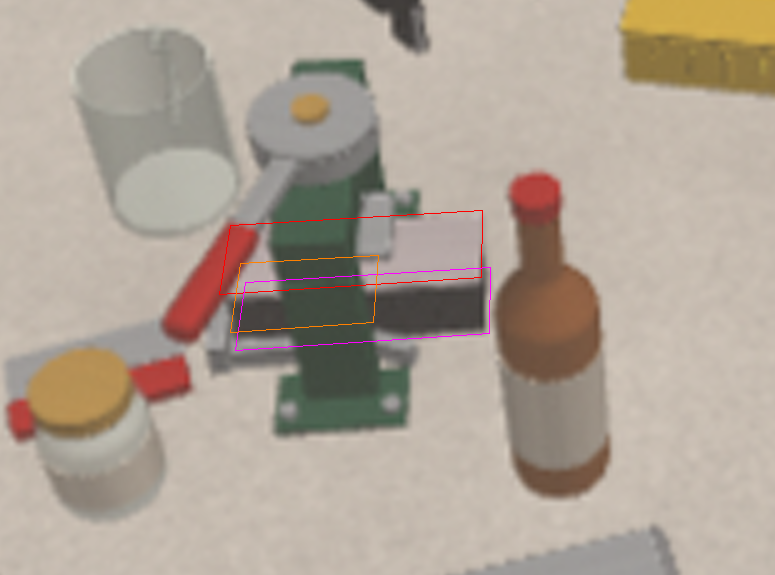

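apply_moves --pt "0 -0.15 0.01 0.11 0 0" --pt "0 -0.3 0.02 0.22 0 0" --pt "0 -0.45 0.03 0.33 0 0" --pt "0 -0.6 0.04 0.44 0 0" --pt "0 -0.72 0.05 0.55 0 0" --pt "0 -0.72 0.05 0.605 0 0" --pt "0 -0.72 0.05 0.605 0 0" --jaw 0

```text
t: 11.0
position: [0.62, -0.2417, 0.2662]
eef_rot: [[-0.001, 0.502, 0.865], [0.0, 0.865, -0.502], [-1.0, -0.0, -0.001]]
contact_force: [-0.3, 0.2, 0.1]
opening: 0.504
```

```bash
python3 - <<'E'
from h import *
a=snap("scene","s4");b=snap("top","t4")
go([.621,-.236,.172],60)
k=5
for c,im in(("scene",a),("top",b)):
  for r in tip_of(c,"wrench_grip")[:2]: print(c,round(r["p"],2),ray(c,r["location"],.182)[:2])
a=cv2.resize(a[150:280,80:240],None,fx=k,fy=k,interpolation=cv2.INTER_CUBIC)
cv2.imwrite("pics/o4.png",a[:600,:,::-1])
E
```

```text
t 11.1 p [ 0.6198 -0.241   0.2665] j [-26.8  19.4   6.1  76.8  -0.    3.2] yaw 59.9 F [-0.1  0.7  0.9] op 0.5
shift [ 0.315  0.016 -0.005] turn [-0.001 -0.     0.   ]
scene 0.62 [ 0.6134477  -0.23719016]
scene 0.45 [ 0.6532782  -0.22519169]
```

View pics/o4.png

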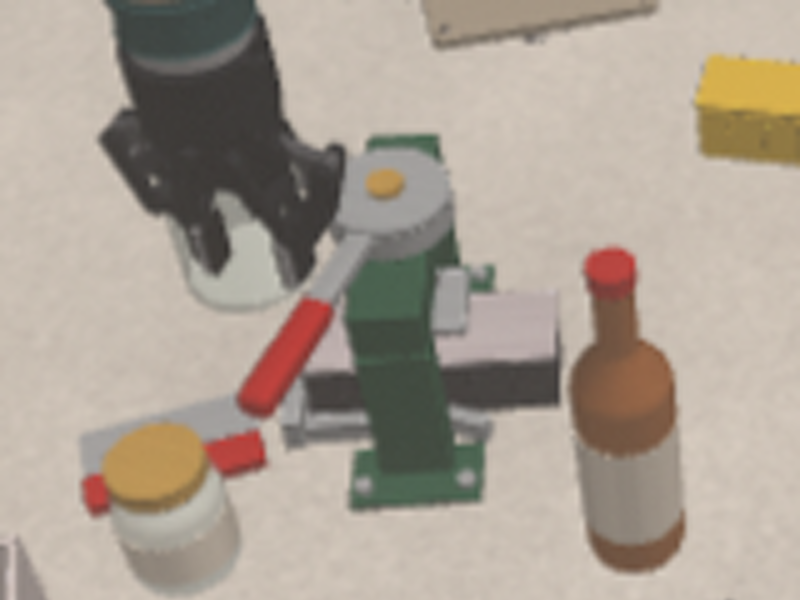

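apply_moves --pt "0.1 0.016 -0.005 0 0 0" --pt "0.2 0.016 -0.005 0 0 0" --pt "0.26 0.016 -0.005 0 0 0" --pt "0.315 0.016 -0.005 0 0 0" --pt "0.315 0.016 -0.005 0 0 0"

```text
t: 11.82
position: [0.6203, -0.2359, 0.1708]
eef_rot: [[-0.002, 0.502, 0.865], [0.001, 0.865, -0.502], [-1.0, -0.0, -0.002]]
contact_force: [0.7, -0.2, -0.7]
opening: 0.5
```

apply_moves --pt "0 0 0 0 0 0" --pt "0 0 0 0 0 0" --pt "0 0 0 0 0 0" --pt "0 0 0 0 0 0" --jaw 1

```text
t: 12.32
position: [0.6217, -0.2369, 0.1734]
eef_rot: [[0.002, 0.502, 0.865], [-0.001, 0.865, -0.502], [-1.0, -0.0, 0.002]]
contact_force: [-1.2, -0.6, 4.4]
opening: 0.248
```

apply_moves --pt "0 0 0 0 0 0" --pt "0 0.059 -0.004 -0.078 0 0" --pt "0 0.118 -0.014 -0.156 0 0" --pt "0 0.175 -0.032 -0.233 0 0" --pt "0 0.229 -0.057 -0.311 0 0" --pt "0 0.229 -0.057 -0.311 0 0" --jaw 0.34

```text
t: 13.08
position: [0.6406, -0.1671, 0.1715]
eef_rot: [[-0.001, 0.037, 0.999], [0.001, 0.999, -0.037], [-1.0, 0.001, -0.001]]
contact_force: [-0.0, 0.7, 0.2]
opening: 0.329
```

```bash
python3 - <<'E'
from h import *
a=snap("scene","s5")
A=np.array([.495,-.164]);f=np.radians(12);go([*(A+.147*np.array([np.cos(f),np.sin(f)])),.172],102)
for n,z in(("wrench_grip",.182),("bottle",0)):
  for r in tip_of("scene",n)[:2]: print(n,round(r["p"],2),ray("scene",r["location"],z)[:2])
cv2.imwrite("pics/o5.png",cv2.resize(a[140:270,100:260],None,fx=5,fy=5,interpolation=cv2.INTER_CUBIC)[:600,:,::-1])
E
```

```text
t 13.125 p [ 0.6407 -0.1679  0.1717] j [-20.3  22.   -1.8  66.3   0.  -18.1] yaw 87.8 F [-0.2 -0.8 -0.2] op 0.326
shift [-0.001  0.115 -0.011] turn [-0.158 -0.    -0.   ]
wrench_grip 0.75 [ 0.65870359 -0.22075679]
wrench_grip 0.61 [ 0.63486495 -0.16440603]
bottle 0.64 [ 0.66104421 -0.04808903]
bottle 0.59 [ 0.49317505 -0.16770813]
```

View pics/o5.png

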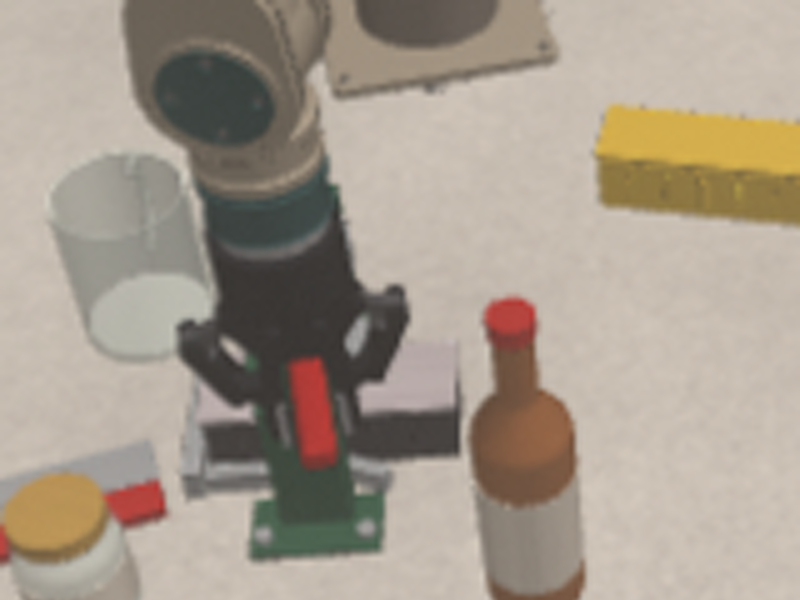

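apply_moves --pt "0 0.051 -0.003 -0.067 0 0" --pt "0 0.101 -0.011 -0.133 0 0" --pt "0 0.101 -0.011 -0.133 0 0" --pt "0 0.059 -0.004 -0.078 0 0" --pt "0 0 0 0 0 0" --pt "0 -0.059 -0.004 0.078 0 0" --pt "0 -0.118 -0.014 0.156 0 0" --pt "0 -0.175 -0.032 0.233 0 0" --pt "0 -0.229 -0.057 0.311 0 0" --pt "0 -0.272 -0.083 0.378 0 0" --pt "0 -0.293 -0.098 0.411 0 0" --pt "0 -0.293 -0.098 0.411 0 0"

```text
t: 14.72
position: [0.6079, -0.256, 0.172]
eef_rot: [[0.0, 0.633, 0.774], [0.001, 0.774, -0.633], [-1.0, 0.001, -0.0]]
contact_force: [0.0, 0.9, -0.7]
opening: 0.331
```

```bash
python3 - <<'E'
from h import *
a=snap("scene","s6");go([.621,-.236,.172],60)
for n,z in(("wrench_grip",.182),("bottle",0),("jar",0),("plate_face",.07)):
  for r in tip_of("scene",n)[:2]: print(n,round(r["p"],2),ray("scene",r["location"],z)[:2])
E
```

```text
t 14.775 p [ 0.6081 -0.2557  0.1719] j [-28.4  21.7  -2.2  66.2   0.   10.8] yaw 50.8 F [ 1.2  0.5 -0.8] op 0.332
shift [-0.     0.078 -0.008] turn [-0.103 -0.    -0.   ]
wrench_grip 0.56 [ 0.61502785 -0.25808284]
wrench_grip 0.42 [ 0.65170203 -0.22913432]
bottle 0.56 [ 0.67108778 -0.04544733]
jar 0.94 [ 0.60973196 -0.34972239]
plate_face 0.57 [ 0.5057237  -0.16338135]
plate_face 0.57 [ 0.58389573 -0.32019147]
```

apply_moves --pt "0 0.059 -0.004 -0.078 0 0" --pt "0 0.118 -0.014 -0.156 0 0" --pt "0 0.175 -0.032 -0.233 0 0" --pt "0 0.229 -0.057 -0.311 0 0" --pt "0 0.279 -0.088 -0.389 0 0" --pt "0 0.326 -0.125 -0.467 0 0" --pt "0 0.368 -0.168 -0.544 0 0" --pt "0 0.368 -0.168 -0.544 0 0"

```text
t: 15.98
position: [0.6386, -0.1369, 0.1722]
eef_rot: [[-0.0, -0.171, 0.985], [-0.001, 0.985, 0.171], [-1.0, -0.001, -0.0]]
contact_force: [0.5, -0.1, -0.3]
opening: 0.327
```

apply_moves --pt "0 -0.059 -0.004 0.078 0 0" --pt "0 -0.118 -0.014 0.156 0 0" --pt "0 -0.175 -0.032 0.233 0 0" --pt "0 -0.229 -0.057 0.311 0 0" --pt "0 -0.279 -0.088 0.389 0 0" --pt "0 -0.326 -0.125 0.467 0 0" --pt "0 -0.368 -0.168 0.544 0 0" --pt "0 -0.368 -0.168 0.544 0 0"

```text
t: 16.98
position: [0.6076, -0.2566, 0.1722]
eef_rot: [[0.0, 0.633, 0.774], [-0.001, 0.774, -0.633], [-1.0, -0.0, 0.001]]
contact_force: [0.9, 0.3, -0.7]
opening: 0.33
```

apply_moves --pt "0 0.059 -0.004 -0.078 0 0" --pt "0 0.118 -0.014 -0.156 0 0" --pt "0 0.175 -0.032 -0.233 0 0" --pt "0 0.229 -0.057 -0.311 0 0" --pt "0 0.279 -0.088 -0.389 0 0" --pt "0 0.326 -0.125 -0.467 0 0" --pt "0 0.368 -0.168 -0.544 0 0" --pt "0 0.368 -0.168 -0.544 0 0"

```text
t: 17.98
position: [0.6386, -0.1367, 0.1722]
eef_rot: [[-0.0, -0.171, 0.985], [-0.001, 0.985, 0.171], [-1.0, -0.0, -0.0]]
contact_force: [-0.3, -0.4, -0.4]
opening: 0.334
```

apply_moves --pt "0 -0.059 -0.004 0.078 0 0" --pt "0 -0.118 -0.014 0.156 0 0" --pt "0 -0.175 -0.032 0.233 0 0" --pt "0 -0.229 -0.057 0.311 0 0" --pt "0 -0.279 -0.088 0.389 0 0" --pt "0 -0.326 -0.125 0.467 0 0" --pt "0 -0.368 -0.168 0.544 0 0" --pt "0 -0.368 -0.168 0.544 0 0"

```text
t: 18.98
position: [0.6076, -0.2564, 0.1722]
eef_rot: [[0.001, 0.633, 0.774], [-0.001, 0.774, -0.633], [-1.0, -0.0, 0.001]]
contact_force: [0.4, 0.1, -0.2]
opening: 0.332
```

apply_moves --pt "0 0.059 -0.004 -0.078 0 0" --pt "0 0.118 -0.014 -0.156 0 0" --pt "0 0.175 -0.032 -0.233 0 0" --pt "0 0.229 -0.057 -0.311 0 0" --pt "0 0.279 -0.088 -0.389 0 0" --pt "0 0.326 -0.125 -0.467 0 0" --pt "0 0.368 -0.168 -0.544 0 0" --pt "0 0.368 -0.168 -0.544 0 0"

```text
t: 19.98
position: [0.6384, -0.1367, 0.1721]
eef_rot: [[-0.0, -0.172, 0.985], [-0.001, 0.985, 0.172], [-1.0, -0.001, -0.0]]
contact_force: [0.4, -0.2, 0.2]
opening: 0.326
```

apply_moves --pt "0 -0.059 -0.004 0.078 0 0" --pt "0 -0.118 -0.014 0.156 0 0" --pt "0 -0.175 -0.032 0.233 0 0" --pt "0 -0.229 -0.057 0.311 0 0"

```text
t: 20.48
position: [0.6336, -0.2074, 0.1721]
eef_rot: [[0.001, 0.316, 0.949], [0.004, 0.949, -0.316], [-1.0, 0.004, -0.0]]
contact_force: [1.2, 8.9, 2.0]
opening: 0.331
```

apply_moves --pt "0 -0.059 -0.004 0.078 0 0" --pt "0 -0.118 -0.014 0.156 0 0" --pt "0 -0.175 -0.032 0.233 0 0" --pt "0 -0.175 -0.032 0.233 0 0"

```text
t: 20.98
position: [0.6162, -0.2417, 0.1718]
eef_rot: [[0.02, 0.625, 0.78], [0.032, 0.78, -0.625], [-0.999, 0.037, -0.004]]
contact_force: [23.9, 35.2, -3.9]
opening: 0.333
```

apply_moves --pt "0 0.059 -0.004 -0.078 0 0" --pt "0 0.118 -0.014 -0.156 0 0" --pt "0 0.175 -0.032 -0.233 0 0" --pt "0 0.229 -0.057 -0.311 0 0" --pt "0 0.279 -0.088 -0.389 0 0" --pt "0 0.326 -0.125 -0.467 0 0" --pt "0 0.368 -0.168 -0.544 0 0" --pt "0 0.368 -0.168 -0.544 0 0"

```text
t: 21.98
position: [0.6383, -0.1375, 0.1721]
eef_rot: [[-0.0, -0.169, 0.986], [-0.001, 0.986, 0.169], [-1.0, -0.001, -0.0]]
contact_force: [-0.8, 0.2, 0.2]
opening: 0.328
```

apply_moves --pt "0 -0.059 -0.004 0.078 0 0" --pt "0 -0.118 -0.014 0.156 0 0" --pt "0 -0.175 -0.032 0.233 0 0"

```text
t: 22.35
position: [0.6383, -0.1885, 0.172]
eef_rot: [[0.002, 0.199, 0.98], [0.009, 0.98, -0.199], [-1.0, 0.01, -0.0]]
contact_force: [2.2, 15.0, 1.3]
opening: 0.326
```

apply_moves --pt "0 0.045 -0.002 -0.05 0 0" --pt "0 0.045 -0.002 -0.05 0 0" --pt "0 0.045 -0.002 -0.05 0 0" --jaw 0

```text
t: 22.72
position: [0.6391, -0.1776, 0.1713]
eef_rot: [[-0.002, 0.118, 0.993], [0.001, 0.993, -0.118], [-1.0, 0.001, -0.002]]
contact_force: [-0.6, 3.2, -1.9]
opening: 0.503
```

apply_moves --pt "-0.1 0 0 0 0 0" --pt "-0.25 0 0 0 0 0" --pt "-0.4 0 0 0 0 0" --pt "-0.55 0 0 0 0 0" --pt "-0.6 0 -0.2 0 0 0" --pt "-0.6 0 -0.4 0 0 0" --pt "-0.6 0 -0.4 0 0 0"

```text
t: 23.6
position: [0.5166, -0.1639, 0.3527]
eef_rot: [[-0.001, 0.119, 0.993], [-0.002, 0.993, -0.119], [-1.0, -0.002, -0.001]]
contact_force: [1.1, -1.0, -0.1]
opening: 0.501
```

```bash
python3 - <<'E'
from h import *
a=snap("scene","s7");go([.621,-.236,.172],60)
P=np.array([.495,-.164]);t=-11.5
for n,z in(("wrench_grip",.182),("bottle",0),("jar",0),("plate_face",.06),("tin",0)):
  for r in tip_of("scene",n)[:2]:
    w=ray("scene",r["location"],z)[:2];print(n,round(r["p"],2),w,(yawR(t).T@(w-P)).round(3))
cv2.imwrite("pics/o7.png",cv2.resize(a[160:280,95:255],None,fx=5,fy=5,interpolation=cv2.INTER_CUBIC)[:,:,::-1])
E
```

```text
t 23.65 p [ 0.5192 -0.1646  0.3531] j [-24.3   5.4  -1.   83.5  -0.1 -17.5] yaw 83.2 F [ 0.6  0.2 -0.3] op 0.499
shift [ 0.605 -0.195  0.364] turn [0.257 0.001 0.001]
wrench_grip 0.73 [ 0.6415759  -0.16500613] [0.144 0.028]
wrench_grip 0.69 [ 0.75278477 -0.30881582] [ 0.281 -0.091]
bottle 0.72 [ 0.66951306 -0.04335979] [0.147 0.153]
jar 0.91 [ 0.59682858 -0.34013471] [ 0.135 -0.152]
plate_face 0.53 [ 0.49995816 -0.16158018] [0.004 0.003]
tin 0.76 [0.32387447 0.17415599] [-0.235  0.297]
tin 0.73 [0.56967166 0.62846708] [-0.085  0.791]
```

View pics/o7.png

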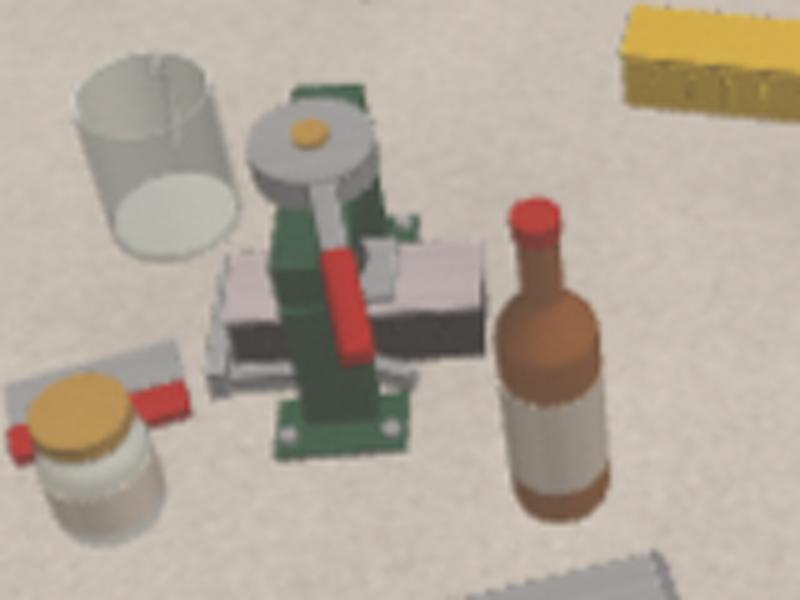

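```bash
python3 -c "
from cell import ctrl;print(ctrl.close_job())"
```

```text
the job is handed in; nothing more can be done
None
```

I slid the tin between the guides to the end stop, and the plate is clamped on the lid. The job is handed in with the gripper open and clear, at about 24 s on the robot's clock.

- **Tin home:** it stopped against the end stop with about 19 N push-back after I commanded 6 mm more and the tool moved only 1.3 mm. The picture overlay showed it lengthwise between the guides.
- **Clamping:** I swung the loosely trapped handle through four drive strokes. The fourth blocked at about 42 N, before the wrench's own stop. A short fifth stroke blocked again (15 N) once the slack was taken up. Both match the screw being at its 3.0 rad end stop; I could not read the screw angle or the plate force directly.
- **Last picture:** the plate is down on the lid and the tin still at the stop. The bottle and jar were within about 1 cm of their first network positions, which is the networks' scatter. The jug and scraper looked unmoved. I did not check the bowl, spare tin and brush again; the arm did not come near them.
- **Disagreement:** in the last frame the network's tin search returned only the yellow look-alikes. The tin's final position rests on the picture and the earlier contact force.

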